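# Lift the wide tape roll off its post and hold it over the galley tray

## Task

Slide the tallest of the three paper tape rolls straight up off its post, carry it level to the shallow steel galley tray and hold it in the air over the middle of the tray, about ten centimetres above its floor, so that I can check the roll's lower edge. Keep it level and still there for at least two seconds and finish while still holding it: do not put it down or let go. Leave the other two rolls on their posts, and the tin and the wooden block where they are.

Things in the scene. Friction and masses are not known exactly. Their poses are not given: they have to be found in the camera images.
- wide_center (a point): The tallest roll of paper tape: a rigid wound ring of outer diameter 56 mm, hole diameter 25 mm, height 50 mm, 100 to 210 g. It sits flat on the stand's board (its underside 12 mm above the work surface) with one of the three posts through its hole; which post varies. Point: its centre, half-way up. z is the roll's axis, up; its yaw means nothing.
- narrow_a_center (a point): Roll of paper tape, same make as the wide one but only 25 mm tall (outer diameter 56, hole 25), lying flat on the stand over one of the three posts. Point: its centre, half-way up. To be left on its post.
- narrow_b_center (a point): Roll of paper tape, same make as the wide one but only 25 mm tall (outer diameter 56, hole 25), lying flat on the stand over one of the three posts. Point: its centre, half-way up. To be left on its post.
- stand: Tape stand fixed to the bench: a dark wooden board 90 (x) by 320 (y) by 12 (z) mm with three upright steel posts at y = -110, 0 and +110 mm, x = 0, of its own frame. Posts are 16 mm in diameter and stand 60 mm above the board: their tips are 72 mm above the work surface, 10 mm above the top of the tallest roll. Origin: centre of the board's underside, on the work surface; z up. It stands left or right of the middle of the bench.
- tray: Shallow steel galley tray fixed to the bench, 250 (x) by 170 (y) mm; floor 3 mm thick, walls 3 mm thick and 16 mm high on three sides, open at its -x end. Empty. Origin: centre of its underside, on the work surface; z up. It stands on the other side of the bench from the stand.
- tin_center (a point): Closed steel ink tin, diameter 72, height 70 mm, standing loose on the bench. Point: its centre, half-way up. A bystander.
- block_center (a point): Loose wooden block 80 (x) by 50 (y) by 30 (z) mm lying on the bench. Point: its centre, half-way up. A bystander.
Not all that is in view belongs to the job. What is shaped like the part that bears wide_center but black is not meant.

How it is judged:
By the outcome, as a careful person would: the job done as asked, in the order asked, and still so for the second after the job is handed in, while the arm keeps its last pose, push and grip.
It also fails if it takes over 43 s, if anything falls off the work surface, if the arm or the gripper's body presses on something with over 40 N, if the wrist force passes 120 N, or if a joint passes its speed limit or range.

## Robot

A 7-joint arm with a two-finger parallel gripper is mounted at the origin on the work surface. World frame = base frame: x ahead of the robot, y to its left, z up, the work surface at z = 0. Lengths are in m, angles in rad, forces in N, time in s.
With the tool pointing down it reaches from about 0.4 to 0.85 m from the base axis. Payload 10.4 kg.
Tool frame: the origin (TCP) lies between the finger pads; the fingertips stand tip_extent ahead of it and the grasp point (between the pads) lies 2 mm behind it (tip_extent is the distance from the TCP to the fingertips, in m); z points along the fingers, y is the direction in which the jaws open and shut (so a half turn about z gives the same grasp; the last joint's range is limited). The gripper opens to 87 mm and grips with 3 to 60 N. Pads are 19 mm wide; open, the fingers measure 117 mm over their backs; the gripper's body (75 mm by 190 mm) begins 51 mm behind the grasp point.
Start: joints at [1.29, 0.332, -0.065, 1.46, 0.022, 1.35, -0.088], TCP at [0.159, -0.604, 0.24] pointing down, gripper open.
Joint ranges: [-2.6, 2.6], [-0.5, 2.12], [-1.47, 1.34], [0.16, 2.42], [-1.27, 4.41], [0.06, 2.06], [-2.6, 2.6]. Speed limits (rad/s): [2.22, 2.22, 2.79, 2.79, 3.14, 3.14, 3.14].

## Interface

Orientations are given as a unit quaternion [x, y, z, w].
In Python, from bench import read_state, camera, camera_params, close_job, tip_extent gives the robot as it stands. The module is installed in compiled form; this text tells all that it offers.
- The arm moves only by the tool send_rows, never from a script. Its argument "steps" is a list of rows, each a list of 7 numbers: the turn, a rotation vector about the tool's x, y, z in degrees, then the shift along the tool's x, y, z in m, then the gripper's target within -1 to 1 (shut at 1, half-way at 0, fully open at -1). In form: [[ax, ay, az, x, y, z, jaw], ...]. A call has exactly 10 rows; each row shifts and turns the pose as measured when the row begins, along the tool's axes as they then stand; what a row does not reach is not made up. A row lasts 1/10 s, in which the tool goes at most 50 mm and 8.59 degrees, less where a joint would pass 70% of its speed; a pose out of reach is approached as far as the arm can. A call with a gripper value outside its range is refused whole. The fingers move at their own pace and stop on an object; "force" is the grip in N (left out, the last holds). Time passes only in rows, so rows that do not move let the fingers close, or fill a call up. It gives the time, the measured TCP pose, the force and the opening at its end, in the units of the state.
- read_state(): the state, without advancing time (a new reading comes with each control period).
- camera(name): name is "scene" or "top"; returns (picture, depth): 480x640x3 uint8, blue, green, red; 480x640 float32, m along the optical axis (not along the pixel's ray), 0 where there is no reading.
- camera_params(name): a dict with "camera_matrix" (3x3 intrinsics, pixels), "world_from_camera" (4x4, takes a point from camera to world coordinates). Camera axes: x right, y down, z forward; pixel columns grow to the right and rows downward; lengths in m; the calibration is good to about 2 mm. A picture is of the moment at which its call begins. camera_params takes no time and is no camera call.
- close_job(): hands the job in, once; it reports no verdict.
The state is a dict: "time": time; "joint_positions": joint angles; "joint_vel": joint speeds; "joint_torque": joint torques, N m; "ee_pos": TCP position; "eef_rot": TCP orientation; "ft_force": force on the tool from outside, world axes, zero at the start; "torque": the same for the moment, N m; "width": finger opening in m.
Only numpy, scipy, OpenCV 4.12 (cv2) and the standard library are available. Lean on these libraries where they do the work, as an engineer would, in place of code of your own. Each camera call takes 0.05 s, during which the arm holds its last target.

## Working session

There is one attempt and no reset: what is moved stays moved. The work goes in short steps, Python scripts to look and compute and a tool call to move; the robot and the scene stay as the last step left them, time stands still between calls to the robot, and variables do not carry over. Pictures are saved under pics/ and viewed, and the job is handed in when it is done.

Besides the shell and the picture viewer there is one more tool, called after "Request:" as a command line: name --pt "numbers of a row" for each row, then --argument value for the rest. send_rows: Moves the arm, as the interface text tells. Its arguments: {"type":"object","properties":{"steps":{"type":"array"},"force":{"type":"number"}},"required":["steps"]}

```bash
mkdir -p pics; python3 - <<'E'
from bench import *
import cv2,numpy as np
for n in("scene","top"):
    p,d=camera(n);cv2.imwrite(f"pics/{n}1.png",p);np.save(f"{n}1.npy",d)
    c=camera_params(n);print(n,c)
s=read_state();print(s);print(tip_extent if not callable(tip_extent) else tip_extent())
E
```

```text
scene {'camera_matrix': array([[515.09390488,   0.        , 316.27467231],
       [  0.        , 515.09390488, 245.33292963],
       [  0.        ,   0.        ,   1.        ]]), 'world_from_camera': array([[ 0.56651593,  0.63332957, -0.52721281,  1.15803446],
       [ 0.82386493, -0.42171395,  0.3786871 , -0.38353828],
       [ 0.01750074, -0.64888442, -0.7606857 ,  0.90388948],
       [ 0.        ,  0.        ,  0.        ,  1.        ]])}
top {'camera_matrix': array([[593.66809372,   0.        , 313.78780495],
       [  0.        , 593.66809372, 251.50663784],
       [  0.        ,   0.        ,   1.        ]]), 'world_from_camera': array([[-2.94519541e-03, -9.92766568e-01,  1.20024447e-01,
         4.17809381e-01],
       [-9.99644921e-01, -2.55773345e-04, -2.66451790e-02,
         6.18748831e-02],
       [ 2.64831419e-02, -1.20060304e-01, -9.92413304e-01,
         1.25079072e+00],
       [ 0.00000000e+00,  0.00000000e+00,  0.00000000e+00,
         1.00000000e+00]])}
{'time': 0.1, 'joint_positions': array([ 1.29040732,  0.33283454, -0.06469718,  1.46084494,  0.02157801,
        1.3499179 , -0.08849903]), 'joint_vel': array([-0.00133519, -0.00167673, -0.00093162, -0.00188752, -0.00106312,
        0.00126438, -0.00041495]), 'joint_torque': array([ 1.73976452e-03, -6.24553657e+01,  2.49374646e-02, -3.90716100e+01,
       -6.14014850e-02,  3.66875832e-02,  6.97941869e-05]), 'ee_pos': array([ 0.15925857, -0.60403019,  0.23882324]), 'eef_rot': array([ 9.91703587e-01,  1.28544027e-01, -1.03283196e-04, -6.47015929e-04]), 'ft_force': array([ 0.10243273, -0.77167667, -0.0897949 ]), 'torque': array([-0.01245564,  0.02247689,  0.00117783]), 'width': 0.0873970057172453}
0.017
```

View pics/scene1.png

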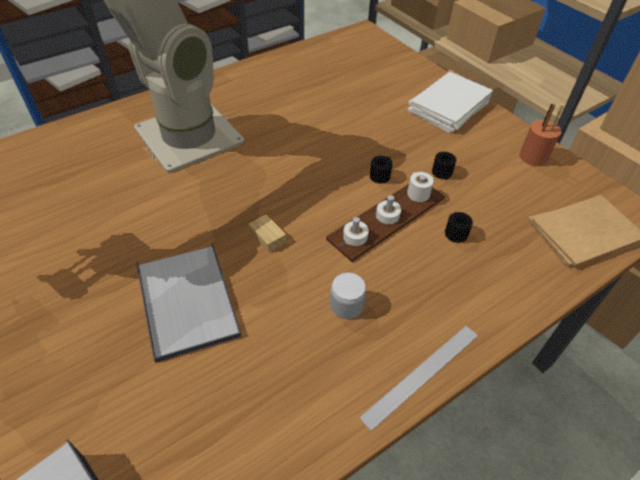

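View pics/top1.png

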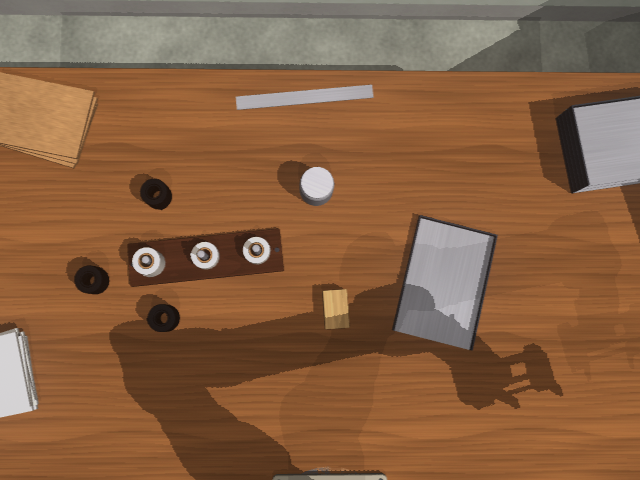

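```bash
cat > h.py <<'E'
from bench import *
import cv2,numpy as np
def pts(n,d):
    c=camera_params(n);K=c["camera_matrix"];T=c["world_from_camera"]
    v,u=np.mgrid[:480,:640]
    P=np.stack([(u-K[0,2])/K[0,0]*d,(v-K[1,2])/K[1,1]*d,d],-1)
    return P@T[:3,:3].T+T[:3,3]
def proj(n,p):
    c=camera_params(n);T=np.linalg.inv(c["world_from_camera"]);q=T[:3,:3]@np.array(p)+T[:3,3];q=c["camera_matrix"]@q;return q[:2]/q[2]
E
python3 - <<'E'
from h import *
P=pts("top",np.load("top1.npy"));im=cv2.imread("pics/top1.png")
def rep(name,cx,cy,r,zlo,zhi):
    Q=P[cy-r:cy+r,cx-r:cx+r].reshape(-1,3);Q=Q[(Q[:,2]>zlo)&(Q[:,2]<zhi)]
    (c,rad)=cv2.minEnclosingCircle(Q[:,:2].astype(np.float32)) if len(Q) else (0,0)
    if len(Q): print(name,len(Q),"mean",Q.mean(0).round(4),"circ",np.round(c,4),round(rad,4),"maxz",Q[:,2].max().round(3), "minAreaRect",cv2.minAreaRect(Q[:,:2].astype(np.float32)))
for nm,x,y in(("A",148,261),("B",205,255),("C",256,249)):
    rep(nm+" tall top",x,y,25,.054,.068); rep(nm+" low top",x,y,25,.030,.044); rep(nm+" post",x,y,25,.0685,.08)
for nm,x,y in(("k1",156,193),("k2",92,280),("k3",164,318)): rep(nm,x,y,25,.02,.1)
rep("tin",317,184,26,.055,.09); rep("block",336,308,30,.02,.05)
rep("board",205,257,85,.007,.017)
T=P[205:360,385:505].reshape(-1,3);Q=T[(T[:,2]>.009)&(T[:,2]<.025)]
print(len(Q),cv2.minAreaRect(Q[:,:2].astype(np.float32)))
print(P[300,430],P[270,450])
for n,x,y in(("tl",420,214),("tr",496,235),("br",472,350),("bl",393,331)):
    print(n,P[y-2:y+3,x-2:x+3].mean((0,1)).round(3))
cv2.imwrite("pics/crop1.png",cv2.resize(im[160:350,60:300],None,fx=3,fy=3,interpolation=cv2.INTER_CUBIC))
E
```

```text
A tall top 523 mean [0.5432 0.3659 0.0618] circ [0.5429 0.3665] 0.0288 maxz 0.068 minAreaRect ((0.5430420637130737, 0.3659866750240326), (0.05503350868821144, 0.0541902519762516), 30.070358276367188)
A low top 53 mean [0.5376 0.3513 0.0371] circ [0.54   0.3607] 0.0278 maxz 0.044 minAreaRect ((0.5389949679374695, 0.35850825905799866), (0.039791762828826904, 0.04511096328496933), 27.044843673706055)
A post 48 mean [0.5453 0.3653 0.0715] circ [0.545  0.3649] 0.0236 maxz 0.077 minAreaRect ((0.5452314019203186, 0.3657557964324951), (0.01486946176737547, 0.045976798981428146), 54.007450103759766)
B tall top 14 mean [0.5531 0.2523 0.0602] circ [0.556  0.2557] 0.0079 maxz 0.068 minAreaRect ((0.5553478002548218, 0.25288641452789307), (0.009237530641257763, 0.015210842713713646), 76.16223907470703)
B low top 480 mean [0.5574 0.2542 0.0369] circ [0.5574 0.2555] 0.0285 maxz 0.044 minAreaRect ((0.5581409931182861, 0.25444701313972473), (0.054892364889383316, 0.054245978593826294), 56.08066940307617)
B post 47 mean [0.5565 0.2562 0.0722] circ [0.5566 0.2562] 0.0078 maxz 0.076 minAreaRect ((0.55680
[... 1458 characters left out ...]
2377319336)
block 952 mean [ 0.4476 -0.0146  0.0302] circ [ 0.4478 -0.0149] 0.0456 maxz 0.039 minAreaRect ((0.44753703474998474, -0.015064286068081856), (0.0796162486076355, 0.05035063624382019), 3.977827787399292)
board 4614 mean [0.5552 0.2526 0.0122] circ [0.5574 0.2279] 0.2177 maxz 0.017 minAreaRect ((0.5573832392692566, 0.2548934817314148), (0.3450974225997925, 0.34922924637794495), 2.0304081439971924)
779 ((0.5040745735168457, -0.24695740640163422), (0.17207099497318268, 0.2505197823047638), 75.6126708984375)
[ 0.46570889 -0.21580915  0.00562853] [ 0.52894849 -0.25990894  0.00636043]
tl [ 0.64  -0.189  0.054]
tr [ 0.604 -0.361  0.008]
br [ 0.361 -0.301  0.006]
bl [ 0.402 -0.129  0.052]
```

View pics/crop1.png

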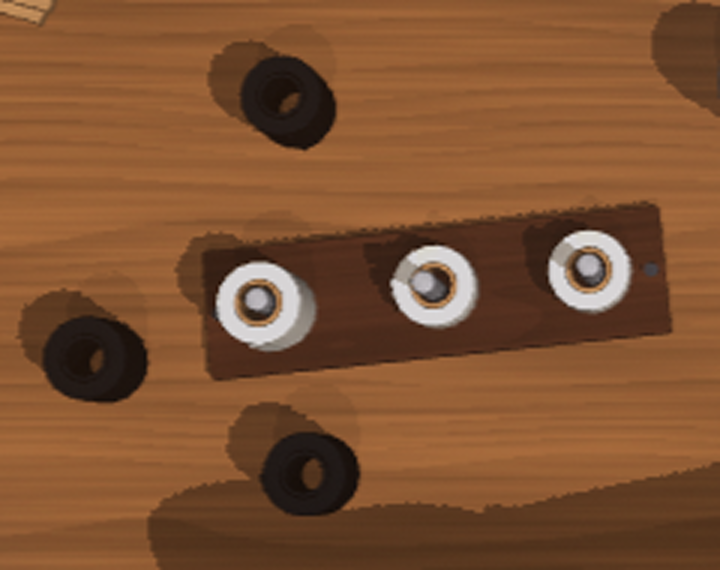

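Request:
send_rows --pt "0 0 -3.5 0.038 -0.001 0 -1" --pt "0 0 -3.5 0.038 -0.001 0 -1" --pt "0 0 -3.5 0.038 -0.001 0 -1" --pt "0 0 -3.5 0.038 -0.001 0 -1" --pt "0 0 -3.5 0.038 -0.001 0 -1" --pt "0 0 -3.5 0.038 -0.001 0 -1" --pt "0 0 -3.5 0.038 -0.001 0 -1" --pt "0 0 -3.5 0.038 -0.001 0 -1" --pt "0 0 -3.5 0.038 -0.001 0 -1" --pt "0 0 -3.5 0.038 -0.001 0 -1"

```text
time: 1.1
ee_pos: [0.4789, -0.4005, 0.2327]
eef_rot: [0.905, 0.425, -0.002, -0.004]
ft_force: [0.6, -0.4, -0.3]
width: 0.0871
```

```bash
cat >> h.py <<'E'
from scipy.spatial.transform import Rotation as R
def info(target=None,yaw=None):
    s=read_state();r=R.from_quat(s["eef_rot"]);M=r.as_matrix();p=s["ee_pos"]
    print("t",s["time"],"p",p.round(4),"az",np.degrees(np.arctan2(p[1],p[0])).round(1),"r",np.hypot(*p[:2]).round(4),"jawang",np.degrees(np.arctan2(M[1,1],M[0,1])).round(1),"z",M[:,2].round(4),"F",s["ft_force"].round(2),"w",s["width"].round(4),"q",s["joint_positions"].round(2))
    if target is not None:
        y=np.radians(yaw);G=np.stack([[-np.sin(y),np.cos(y),0],[np.cos(y),np.sin(y),0],[0,0,-1]],1)
        print("rotvec deg",np.degrees((r.inv()*R.from_matrix(G)).as_rotvec()).round(2),"shift tool",(M.T@(np.array(target)-p)).round(4))
E
python3 - <<'E'
from h import *
info()
P=pts("scene",np.load("scene1.npy"))
Q=P[165:215,395:450].reshape(-1,3);Q=Q[(Q[:,2]>.056)&(Q[:,2]<.067)]
print(len(Q),Q.mean(0),cv2.minAreaRect(Q[:,:2].astype(np.float32)),cv2.minEnclosingCircle(Q[:,:2].astype(np.float32)))
E
```

```text
Traceback (most recent call last):
  File "h.py", line 13, in info
    print("t",s["time"],"p",p.round(4),"az",np.degrees(np.arctan2(p[1],p[0])).round(1),"r",np.hypot(*p[:2]).round(4),"jawang",np.degrees(np.arctan2(M[1,1],M[0,1])).round(1),"z",M[:,2].round(4),"F",s["ft_force"].round(2),"w",s["width"].round(4),"q",s["joint_positions"].round(2))
                                                                                                                                                                                                                                ^^^^^^^^^^^^^^^^
AttributeError: 'float' object has no attribute 'round'
```

Request:
send_rows --pt "0 0 -3.7 0.04 0 -0.001 -1" --pt "0 0 -3.7 0.04 0 -0.001 -1" --pt "0 0 -3.7 0.04 0 -0.001 -1" --pt "0 0 -3.7 0.04 0 -0.001 -1" --pt "0 0 -3.7 0.04 0 -0.001 -1" --pt "0 0 -3.7 0.04 0 -0.001 -1" --pt "0 0 -3.7 0.04 0 -0.001 -1" --pt "0 0 -3.7 0.04 0 -0.001 -1" --pt "0 0 -3.7 0.04 0 -0.001 -1" --pt "0 0 -3.7 0.04 0 -0.001 -1"

```text
time: 2.1
ee_pos: [0.6328, -0.0231, 0.2389]
eef_rot: [0.715, 0.699, -0.002, -0.009]
ft_force: [-0.1, -0.8, 0.1]
width: 0.0871
```

```bash
sed -i 's/s\["width"\].round(4)/round(s["width"],4)/' h.py
python3 - <<'E'
from h import *
info([.543,.366,.2],34)
P=pts("scene",np.load("scene1.npy"))
Q=P[165:215,395:450].reshape(-1,3);Q=Q[(Q[:,2]>.056)&(Q[:,2]<.067)]
print(len(Q),Q.mean(0),cv2.minAreaRect(Q[:,:2].astype(np.float32)),cv2.minEnclosingCircle(Q[:,:2].astype(np.float32)))
E
```

```text
t 2.1 p [ 0.6328 -0.0231  0.2389] az -2.1 r 0.6332 jawang -1.2 z [-0.0154  0.0088 -0.9998] F [-0.1  -0.75  0.07] w 0.0871 q [ 0.41  0.42 -0.6   1.4   0.23  1.4  -0.21]
rotvec deg [ -0.71  -0.75 -35.23] shift tool [ 0.3867 -0.0975  0.0438]
274 [0.54571397 0.36488587 0.06184782] ((0.543129026889801, 0.3665815591812134), (0.05444381758570671, 0.057892926037311554), 55.79027557373047) ((0.5421103239059448, 0.366570383310318), 0.030298760160803795)
```

Request:
send_rows --pt "0 0 -3.6 0.04 0 0.002 -1" --pt "0 0 -3.6 0.04 0 0.002 -1" --pt "0 0 -3.6 0.04 0 0.002 -1" --pt "0 0 -3.6 0.04 0 0.002 -1" --pt "0 0 -3.6 0.04 0 0.002 -1" --pt "0 0 -3.6 0.04 0 0.002 -1" --pt "0 0 -3.6 0.04 0 0.002 -1" --pt "0 0 -3.6 0.04 0 0.002 -1" --pt "0 0 -3.6 0.03 0 0.002 -1" --pt "0 0 0 0 0 0 -1"

```text
time: 3.1
ee_pos: [0.5443, 0.3322, 0.2205]
eef_rot: [0.476, 0.879, -0.001, -0.013]
ft_force: [0.1, 0.6, 0.2]
width: 0.087
```

```bash
python3 - <<'E'
from h import *
info([.543,.3663,.15],34)
E
```

```text
t 3.1 p [0.5443 0.3322 0.2205] az 31.4 r 0.6376 jawang 33.1 z [-0.0233  0.0103 -0.9997] F [0.06 0.64 0.19] w 0.087 q [-0.03  0.5  -0.8   1.4   0.33  1.4  -0.26]
rotvec deg [-0.79 -1.23 -0.89] shift tool [0.0278 0.0186 0.0709]
```

Request:
send_rows --pt "-0.2 -0.4 -0.3 0.007 0.005 0.017 -1" --pt "-0.2 -0.4 -0.3 0.007 0.005 0.017 -1" --pt "-0.2 -0.4 -0.3 0.007 0.005 0.017 -1" --pt "-0.2 0 0 0.007 0.004 0.017 -1" --pt "0 0 0 0 0 0 -1" --pt "0 0 0 0 0 0 -1" --pt "0 0 0 0 0 0 -1" --pt "0 0 0 0 0 0 -1" --pt "0 0 0 0 0 0 -1" --pt "0 0 0 0 0 0 -1"

```text
time: 4.1
ee_pos: [0.5464, 0.3638, 0.1447]
eef_rot: [0.472, 0.882, -0.002, 0.001]
ft_force: [0.4, 0.1, 0.2]
width: 0.0874
```

```bash
python3 - <<'E'
from h import *
info([.543,.3663,.038],34)
p,d=camera("top");cv2.imwrite("pics/top2.png",p[130:380,40:340].repeat(2,0).repeat(2,1))
E
```

```text
t 4.1 p [0.5464 0.3638 0.1447] az 33.7 r 0.6565 jawang 33.7 z [ 7.0e-04 -4.9e-03 -1.0e+00] F [0.38 0.1  0.2 ] w 0.0874 q [-0.12  0.58 -0.77  1.45  0.42  1.28 -0.34]
rotvec deg [-0.12  0.26 -0.34] shift tool [ 0.0044 -0.0013  0.1067]
```

View pics/top2.png

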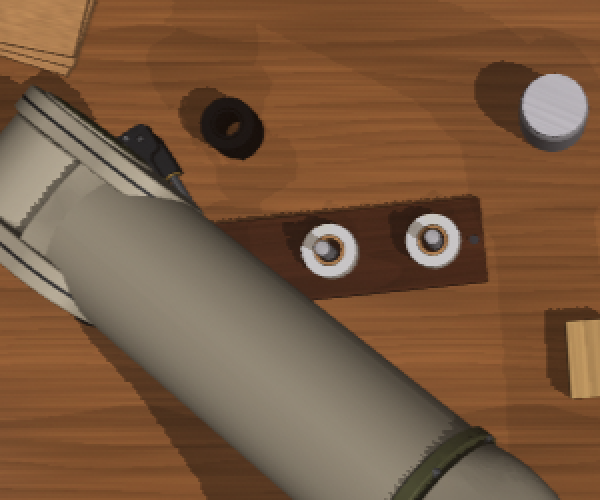

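The arm hides the roll from above; the neighbouring rolls and black decoys are untouched. Correct sideways and descend part way.

Request:
send_rows --pt "0 0.2 -0.3 0.004 -0.001 0 -1" --pt "0 0 0 0 0 0.01 -1" --pt "0 0 0 0 0 0.01 -1" --pt "0 0 0 0 0 0.01 -1" --pt "0 0 0 0 0 0.01 -1" --pt "0 0 0 0 0 0.005 -1" --pt "0 0 0 0 0 0 -1" --pt "0 0 0 0 0 0 -1" --pt "0 0 0 0 0 0 -1" --pt "0 0 0 0 0 0 -1"

```text
time: 5.15
ee_pos: [0.5429, 0.3665, 0.0951]
eef_rot: [0.47, 0.883, -0.001, -0.0]
ft_force: [0.5, 0.3, -0.7]
width: 0.0874
```

```bash
python3 - <<'E'
from h import *
info([.543,.3663,.038],34)
p,d=camera("scene");cv2.imwrite("pics/sc2.png",cv2.resize(p[100:280,320:500],None,fx=3,fy=3))
E
```

```text
t 5.15 p [0.5429 0.3665 0.0951] az 34.0 r 0.655 jawang 34.0 z [-0.002  -0.0021 -1.    ] F [ 0.53  0.32 -0.66] w 0.0874 q [-0.13  0.63 -0.75  1.5   0.45  1.19 -0.36]
rotvec deg [-0.16  0.04 -0.01] shift tool [-0.0002  0.0002  0.0571]
```

View pics/sc2.png

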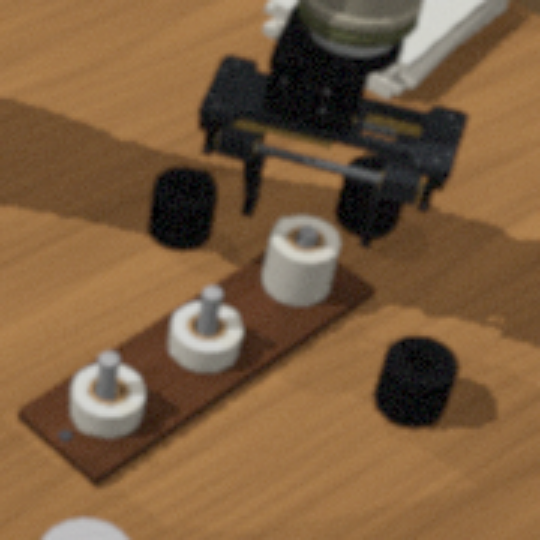

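The roll (crop 302,260) stands centred below the fingers (250,212 and 367,242), clear of the decoys. Descend.

Request:
send_rows --pt "0 0 0 0 0 0.01 -1" --pt "0 0 0 0 0 0.01 -1" --pt "0 0 0 0 0 0.01 -1" --pt "0 0 0 0 0 0.01 -1" --pt "0 0 0 0 0 0.01 -1" --pt "0 0 0 0 0 0.006 -1" --pt "0 0 0 0 0 0 -1" --pt "0 0 0 0 0 0 -1" --pt "0 0 0 0 0 0 -1" --pt "0 0 0 0 0 0 -1"

```text
time: 6.2
ee_pos: [0.5426, 0.3664, 0.0338]
eef_rot: [0.47, 0.883, -0.002, -0.0]
ft_force: [-0.2, 0.4, 0.2]
width: 0.0868
```

```bash
python3 - <<'E'
from h import *
info([.543,.3663,.038],34)
E
```

```text
t 6.2 p [0.5426 0.3664 0.0338] az 34.0 r 0.6547 jawang 34.0 z [-0.0023 -0.0022 -1.    ] F [-0.16  0.41  0.21] w 0.0868 q [-0.15  0.69 -0.72  1.54  0.49  1.1  -0.39]
rotvec deg [-0.18  0.03 -0.01] shift tool [-0.0003  0.0003 -0.0042]
```

Request:
send_rows --pt "-0.2 0 0 0 0 -0.004 -1" --pt "0 0 0 0 0 0 0.5" --pt "0 0 0 0 0 0 1" --pt "0 0 0 0 0 0 1" --pt "0 0 0 0 0 0 1" --pt "0 0 0 0 0 0 1" --pt "0 0 0 0 0 0 1" --pt "0 0 0 0 0 0 1" --pt "0 0 0 0 0 0 1" --pt "0 0 0 0 0 0 1" --force 30

```text
time: 7.2
ee_pos: [0.5434, 0.3667, 0.0395]
eef_rot: [0.47, 0.883, 0.001, 0.001]
ft_force: [-0.3, 0.0, 0.4]
width: 0.0543
```

```bash
python3 - <<'E'
from h import *
info([.543,.3663,.038],34)
E
```

```text
t 7.2 p [0.5434 0.3667 0.0395] az 34.0 r 0.6555 jawang 34.0 z [ 2.8e-03  9.0e-04 -1.0e+00] F [-0.27  0.02  0.41] w 0.0543 q [-0.14  0.69 -0.72  1.54  0.49  1.1  -0.39]
rotvec deg [ 0.16  0.05 -0.02] shift tool [-0.0002 -0.0005  0.0015]
```

Request:
send_rows --pt "0 0 0 0 0 -0.004 1" --pt "0 0 0 0 0 -0.006 1" --pt "0 0 0 0 0 -0.008 1" --pt "0 0 0 0 0 -0.008 1" --pt "0 0 0 0 0 -0.008 1" --pt "0 0 0 0 0 -0.008 1" --pt "0 0 0 0 0 -0.008 1" --pt "0 0 0 0 0 -0.008 1" --pt "0 0 0 0 0 -0.008 1" --pt "0 0 0 0 0 0 1"

```text
time: 8.2
ee_pos: [0.543, 0.3667, 0.112]
eef_rot: [0.47, 0.883, 0.001, 0.001]
ft_force: [-0.2, 1.1, -1.8]
width: 0.0545
```

```bash
python3 - <<'E'
from h import *
info([.543,.3663,.19],34)
p,d=camera("scene");cv2.imwrite("pics/sc3.png",cv2.resize(p[80:260,320:500],None,fx=3,fy=3))
E
```

```text
t 8.2 p [0.543  0.3667 0.112 ] az 34.0 r 0.6552 jawang 34.0 z [ 0.003  0.001 -1.   ] F [-0.18  1.11 -1.76] w 0.0545 q [-0.12  0.61 -0.76  1.49  0.44  1.21 -0.35]
rotvec deg [ 0.17  0.05 -0.01] shift tool [-0.0004  0.     -0.078 ]
```

View pics/sc3.png

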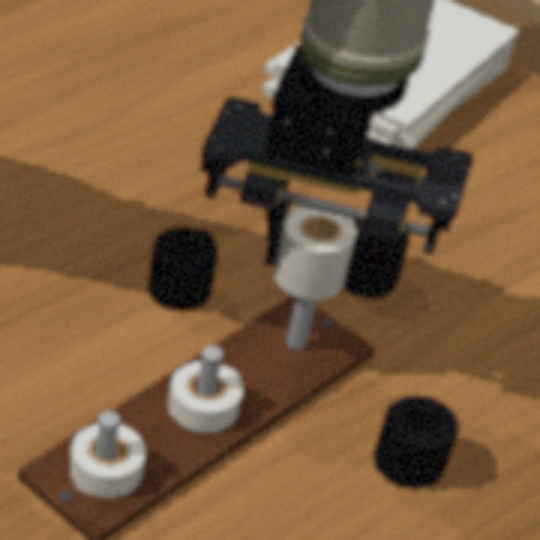

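The roll (crop 315,255) is held level and just clear of its post tip (300,300). Lift further.

Request:
send_rows --pt "0 0 0 0 0 -0.008 1" --pt "0 0 0 0 0 -0.01 1" --pt "0 0 0 0 0 -0.01 1" --pt "0 0 0 0 0 -0.01 1" --pt "0 0 0 0 0 -0.01 1" --pt "0 0 0 0 0 -0.008 1" --pt "0 0 0 0 0 -0.005 1" --pt "0 0 1 -0.01 0 0 1" --pt "0 0 2 -0.02 0 0 1" --pt "0 0 2 -0.025 0 0 1"

```text
time: 9.25
ee_pos: [0.5711, 0.3204, 0.1774]
eef_rot: [0.508, 0.862, 0.001, 0.0]
ft_force: [0.7, 0.1, -1.3]
width: 0.0546
```

```bash
python3 - <<'E'
from h import *
info([.504,-.247,.15],-26)
E
```

```text
t 9.25 p [0.5711 0.3204 0.1774] az 29.3 r 0.6549 jawang 29.0 z [ 0.001   0.0016 -1.    ] F [ 0.69  0.08 -1.33] w 0.0546 q [-0.04  0.54 -0.76  1.42  0.38  1.32 -0.32]
rotvec deg [ 0.06 -0.09 55.01] shift tool [-0.4637 -0.3339  0.0265]
```

Request:
send_rows --pt "0 0 2.5 -0.028 -0.004 0 1" --pt "0 0 2.5 -0.028 -0.005 0 1" --pt "0 0 2.5 -0.028 -0.005 0 1" --pt "0 0 2.5 -0.028 -0.005 0 1" --pt "0 0 2.5 -0.028 -0.005 0 1" --pt "0 0 2.5 -0.028 -0.005 0 1" --pt "0 0 2.5 -0.028 -0.005 0 1" --pt "0 0 2.5 -0.027 -0.005 0 1" --pt "0 0 2.5 -0.027 -0.005 0 1" --pt "0 0 2.5 -0.027 -0.005 0 1"

```text
time: 10.25
ee_pos: [0.6087, 0.01, 0.1714]
eef_rot: [0.702, 0.713, -0.004, -0.0]
ft_force: [0.6, -0.3, -1.8]
width: 0.0544
```

```bash
python3 - <<'E'
from h import *
info([.504,-.247,.15],-26)
E
```

```text
t 10.25 p [0.6087 0.01   0.1714] az 0.9 r 0.6088 jawang 0.9 z [-0.0052 -0.0053 -1.    ] F [ 0.57 -0.34 -1.81] w 0.0544 q [ 0.39  0.41 -0.61  1.56  0.25  1.25 -0.25]
rotvec deg [-0.23  0.36 26.89] shift tool [-0.2552 -0.1086  0.0233]
```

Request:
send_rows --pt "-0.1 0.1 2.6 -0.026 -0.005 0 1" --pt "-0.1 0.1 2.6 -0.026 -0.005 0 1" --pt "0 0.1 2.6 -0.026 -0.005 0 1" --pt "0 0.1 2.6 -0.026 -0.005 0 1" --pt "0 0 2.6 -0.026 -0.005 0 1" --pt "0 0 2.6 -0.026 -0.005 0 1" --pt "0 0 2.6 -0.026 -0.005 0 1" --pt "0 0 2.5 -0.025 -0.004 0 1" --pt "0 0 2 -0.018 -0.003 0 1" --pt "0 0 1 -0.01 -0.002 0 1"

```text
time: 11.25
ee_pos: [0.5103, -0.244, 0.1677]
eef_rot: [0.849, 0.528, -0.004, -0.001]
ft_force: [0.0, -0.2, -1.9]
width: 0.0548
```

```bash
python3 - <<'E'
from h import *
info([.504,-.247,.127],-26)
E
```

```text
t 11.25 p [ 0.5103 -0.244   0.1677] az -25.6 r 0.5656 jawang -26.3 z [-0.008  -0.0021 -1.    ] F [ 0.04 -0.16 -1.92] w 0.0548 q [ 0.73  0.29 -0.44  1.69  0.14  1.2  -0.2 ]
rotvec deg [-0.36  0.31 -0.25] shift tool [-0.0053 -0.0041  0.0407]
```

Request:
send_rows --pt "-0.3 0.3 0 -0.003 -0.002 0.006 1" --pt "0 0 0 -0.002 -0.002 0.008 1" --pt "0 0 0 0 0 0.008 1" --pt "0 0 0 0 0 0.008 1" --pt "0 0 0 0 0 0.006 1" --pt "0 0 0 0 0 0.002 1" --pt "0 0 0 0 0 0 1" --pt "0 0 0 0 0 0 1" --pt "0 0 0 0 0 0 1" --pt "0 0 0 0 0 0 1"

```text
time: 12.25
ee_pos: [0.5052, -0.2435, 0.1255]
eef_rot: [0.848, 0.53, 0.0, -0.001]
ft_force: [0.1, -0.7, -0.9]
width: 0.0547
```

```bash
python3 - <<'E'
from h import *
info([.504,-.247,.127],-26)
p,d=camera("scene");cv2.imwrite("pics/sc4.png",p);np.save("s4.npy",d)
p,d=camera("top");cv2.imwrite("pics/top4.png",p)
E
```

```text
t 12.25 p [ 0.5052 -0.2435  0.1255] az -25.7 r 0.5608 jawang -26.0 z [-5.0e-04  2.7e-03 -1.0e+00] F [ 0.13 -0.71 -0.89] w 0.0547 q [ 0.74  0.32 -0.43  1.75  0.15  1.11 -0.2 ]
rotvec deg [-0.09 -0.13  0.04] shift tool [-0.0036  0.0005 -0.0015]
```

View pics/sc4.png

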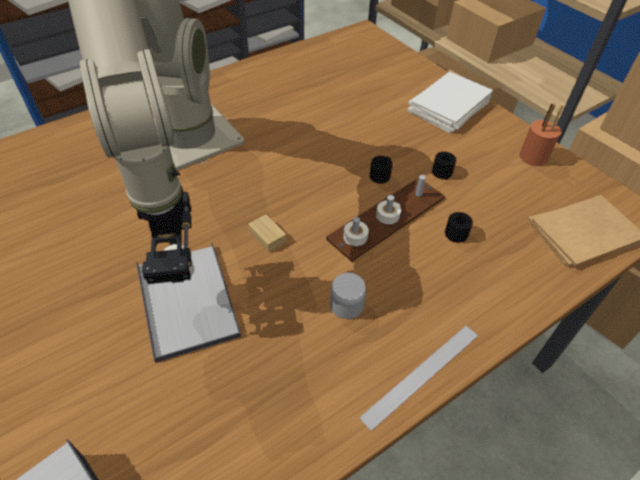

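View pics/top4.png

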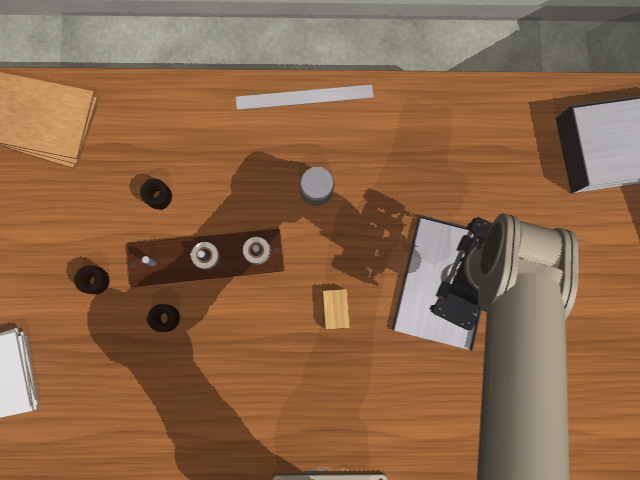

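The roll is in the gripper above the tray (a bit of it visible near scene 172,250). Its old post is bare, and the others are in place. Small nudge, then hold still.

Request:
send_rows --pt "0 0 0 -0.003 0.001 -0.001 1" --pt "0 0 0 0 0 0 1" --pt "0 0 0 0 0 0 1" --pt "0 0 0 0 0 0 1" --pt "0 0 0 0 0 0 1" --pt "0 0 0 0 0 0 1" --pt "0 0 0 0 0 0 1" --pt "0 0 0 0 0 0 1" --pt "0 0 0 0 0 0 1" --pt "0 0 0 0 0 0 1"

```text
time: 13.35
ee_pos: [0.5047, -0.2473, 0.1269]
eef_rot: [0.848, 0.53, 0.001, -0.001]
ft_force: [1.1, -0.6, -1.7]
width: 0.055
```

```bash
python3 - <<'E'
from h import *
info([.504,-.247,.127],-26)
p,d=camera("scene");cv2.imwrite("pics/sc5.png",cv2.resize(p[170:320,110:250],None,fx=4,fy=4,interpolation=cv2.INTER_CUBIC))
P=pts("scene",d)
for v in range(236,276,4): print(v,[(u,P[v,u].round(3).tolist()) for u in (166,172,178)])
P=pts("top",camera("top")[1])
for n,(x,y) in dict(B=(205,255),C=(256,249),tin=(317,184),block=(336,308)).items():
    Q=P[y-30:y+30,x-30:x+30].reshape(-1,3);m=Q[:,2].copy()
    lo,hi={"B":(.03,.044),"C":(.03,.044),"tin":(.055,.09),"block":(.02,.05)}[n]
    print(n,cv2.minAreaRect(Q[(m>lo)&(m<hi)][:,:2].astype(np.float32)))
E
```

```text
t 13.35 p [ 0.5047 -0.2473  0.1269] az -26.1 r 0.562 jawang -26.0 z [-2.0e-04  2.3e-03 -1.0e+00] F [ 1.09 -0.6  -1.74] w 0.055 q [ 0.74  0.32 -0.43  1.75  0.15  1.11 -0.19]
rotvec deg [-0.07 -0.11  0.02] shift tool [-0.     -0.0008 -0.0001]
236 [(166, [0.518, -0.251, 0.219]), (172, [0.529, -0.243, 0.224]), (178, [0.535, -0.234, 0.224])]
240 [(166, [0.527, -0.255, 0.219]), (172, [0.53, -0.245, 0.216]), (178, [0.543, -0.238, 0.223])]
244 [(166, [0.337, -0.219, 0.0]), (172, [0.479, -0.236, 0.15]), (178, [0.551, -0.242, 0.223])]
248 [(166, [0.48, -0.25, 0.147]), (172, [0.49, -0.241, 0.151]), (178, [0.558, -0.246, 0.221])]
252 [(166, [0.54, -0.264, 0.205]), (172, [0.545, -0.255, 0.204]), (178, [0.567, -0.25, 0.223])]
256 [(166, [0.546, -0.267, 0.202]), (172, [0.555, -0.259, 0.205]), (178, [0.576, -0.254, 0.224])]
260 [(166, [0.572, -0.274, 0.222]), (172, [0.579, -0.266, 0.224]), (178, [0.582, -0.257, 0.221])]
264 [(166, [0.579, -0.277, 0.221]), (172, [0.584, -0.269, 0.221]), (178, [0.591, -0.261, 0.223])]
268 [(166, [0.587, -0.281, 0.221]), (172, [0.591, -0.272, 0.22]), (178, [0.602, -0.265, 0.226])]
272 [(166, [0.593, -0.284, 0.22]), (172, [0.597, -0.275, 0.217]), (178, [0.601, -0.267, 0.215])]
B ((0.5577263236045837, 0.2543203830718994), (0.054310522973537445, 0.05511220172047615), 25.528160095214844)
C ((0.5681734681129456, 0.14923568069934845), (0.05383525416254997, 0.05569666996598244), 0.7999276518821716)
tin ((0.7014023065567017, 0.024985749274492264), (0.07001304626464844, 0.06798853725194931), 69.13631439208984)
block ((0.4476498067378998, -0.014881100505590439), (0.07989686727523804, 0.05034163221716881), 3.6117217540740967)
```

View pics/sc5.png

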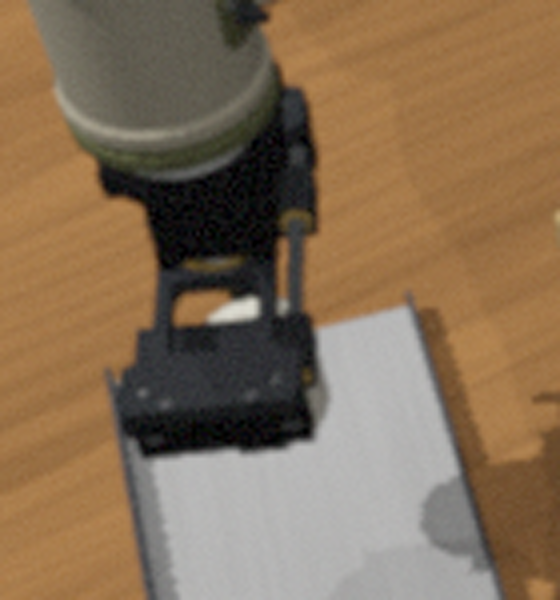

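The white roll top (crop 240,310) reads z≈0.149 m, as expected for no slip. Hold 2.5+ s.

Request:
send_rows --pt "0 0 0 0 0 0 1" --pt "0 0 0 0 0 0 1" --pt "0 0 0 0 0 0 1" --pt "0 0 0 0 0 0 1" --pt "0 0 0 0 0 0 1" --pt "0 0 0 0 0 0 1" --pt "0 0 0 0 0 0 1" --pt "0 0 0 0 0 0 1" --pt "0 0 0 0 0 0 1" --pt "0 0 0 0 0 0 1"

```text
time: 14.45
ee_pos: [0.5047, -0.2473, 0.1269]
eef_rot: [0.848, 0.53, 0.001, -0.001]
ft_force: [0.3, 0.4, -2.5]
width: 0.0551
```

Request:
send_rows --pt "0 0 0 0 0 0 1" --pt "0 0 0 0 0 0 1" --pt "0 0 0 0 0 0 1" --pt "0 0 0 0 0 0 1" --pt "0 0 0 0 0 0 1" --pt "0 0 0 0 0 0 1" --pt "0 0 0 0 0 0 1" --pt "0 0 0 0 0 0 1" --pt "0 0 0 0 0 0 1" --pt "0 0 0 0 0 0 1"

```text
time: 15.45
ee_pos: [0.5047, -0.2473, 0.1269]
eef_rot: [0.848, 0.53, 0.001, -0.001]
ft_force: [0.3, -0.2, -1.7]
width: 0.0546
```

Request:
send_rows --pt "0 0 0 0 0 0 1" --pt "0 0 0 0 0 0 1" --pt "0 0 0 0 0 0 1" --pt "0 0 0 0 0 0 1" --pt "0 0 0 0 0 0 1" --pt "0 0 0 0 0 0 1" --pt "0 0 0 0 0 0 1" --pt "0 0 0 0 0 0 1" --pt "0 0 0 0 0 0 1" --pt "0 0 0 0 0 0 1"

```text
time: 16.45
ee_pos: [0.5047, -0.2473, 0.1269]
eef_rot: [0.848, 0.53, 0.001, -0.001]
ft_force: [-0.9, 0.3, -1.7]
width: 0.0547
```

```bash
python3 - <<'E'
from h import *
info([.504,-.247,.127],-26)
P=pts("scene",camera("scene")[1]);print(P[248,166],P[248,172])
close_job()
E
```

```text
t 16.45 p [ 0.5047 -0.2473  0.1269] az -26.1 r 0.562 jawang -26.0 z [-2.0e-04  2.3e-03 -1.0e+00] F [-0.92  0.29 -1.66] w 0.0547 q [ 0.74  0.32 -0.43  1.75  0.15  1.11 -0.19]
rotvec deg [-0.07 -0.12  0.02] shift tool [-0.     -0.0007 -0.0001]
[ 0.4817763  -0.24994954  0.14919259] [ 0.48976677 -0.24085679  0.1510998 ]
the job is handed in; nothing more can be done
```

I lifted the tallest roll straight up off the post at the +y end of the stand and carried it level to the tray. It was held still over the tray's middle for about 3 s and handed in at 16.5 s, still gripped with 30 N.

- **Position:** the gripper is within 1 mm of the tray's measured middle. The roll's lower edge is about 9.6 cm above the tray floor, worked out from a measured roll top of about 0.150 m. The tool is tilted by about 0.13°.
- **Grip:** there was no sign of slip. The finger opening reads 54.7 mm against the roll's nominal 56 mm, and it stayed steady.
- **Other objects:** before the final hold, the two narrow rolls, the tin and the block all measured within about 1 mm of where they started.
- **What I could not check:** the gripper hid most of the roll in the final pictures. Its level there is inferred from the tool's tilt, the visible part of its top and an earlier clear view during the lift.

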